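# Clear the candle crate and draw out the long candle

### The arm

A 6-joint arm with a two-finger parallel gripper is mounted at the origin on the work surface. World frame = base frame: x ahead of the robot, y to its left, z up, the work surface at z = 0. Lengths are in m, angles in rad, forces in N, time in s.
With the tool pointing down it reaches from about 0.4 to 0.825 m from the base axis. Payload 7 kg.
Tool frame: the origin (TCP) lies at the very end of the fingers, on their centre line; the grasp point (between the pads) lies arm.grip_point_offset behind it (arm.grip_point_offset is the distance from the TCP to the grasp point, in m); z points along the fingers, y is the line along which they close (so a half turn about z gives the same grasp; the last joint's range is limited). The gripper opens to 88 mm and grips with 3 to 60 N. Pads are 19 mm wide; open, the fingers measure 130 mm over their backs; the gripper's body (78 mm by 193 mm) begins 47 mm behind the grasp point.
Start: joints at [1.475, 0.359, 0.012, 0, -1.224, -0.288], TCP at [0.253, 0.626, 0.227] pointing down, gripper open.
Joint ranges: [-3.07, 3.07], [-1.43, 2.12], [-1.02, 1.25], [-3.03, 1.67], [-3.05, -0], [-3.03, 3.03]. Speed limits (rad/s): [2.39, 2.39, 3.01, 3.14, 3.14, 3.14].

### API

Orientations are given as [roll, pitch, yaw] about the fixed x, y, z axes, in that order (R = Rz(yaw) Ry(pitch) Rx(roll)).
In Python, from station import arm gives the robot as it stands.
- The arm moves only by the shell command python3 -m crank 'ROWS' [OPENING] [FORCE]. ROWS is JSON, a list of rows, each an object of numbers: "dx", "dy", "dz": the shift along the tool's x, y, z in cm; "wx", "wy", "wz": the turn, a rotation vector about the tool's x, y, z in degrees. A call has exactly 10 rows; each row is the pose to reach, as a shift and turn from the pose commanded when the call began, along the tool's axes at that moment; what a row does not reach only later rows make up. A row lasts 1/8 s, in which the tool goes at most 62.5 mm and 10.7 degrees, less where a joint would pass 70% of its speed; a pose out of reach is approached as far as the arm can. A call with a gripper value outside its range is refused whole. OPENING is the finger opening in cm, from 0 to 8.76, set as the call begins (- or left out, the last holds). The fingers move at their own pace and stop on an object; FORCE is the grip in N (left out, the last holds). Time passes only in rows, so rows that repeat a pose let the fingers close, or fill a call up. It gives the time, the measured TCP pose, the force, the opening and the grip force at its end, in the units of the state.
- arm.get_state(): the state, without advancing time (a new reading comes with each control period).
- arm.grab_frame(name): name is "scene" or "top"; returns the picture (384x512x3 uint8, red, green, blue); there is no depth.
- arm.calibration(name): a dict with "fx", "fy", "cx", "cy" (pixels), "world_from_camera" (4x4, takes a point from camera to world coordinates). Camera axes: x right, y down, z forward; pixel columns grow to the right and rows downward; lengths in m; the calibration is good to about 2 mm. A picture is of the moment at which its call begins. calibration takes no time and is no camera call.
- arm.job_done(): hands the job in; it is judged then, once.
Trained networks look in the newest picture that a camera, given by its name, has taken for a name from the list of things; names that differ only in an ending like _2 or _b are one class to them, and where a whole thing is asked for, a point or a joint stands for the part that bears it (a point fixed in the world has none). Each returns a list of dicts, best first, with "confidence" (0 to 1); they miss things now and then, are a little off and sometimes report something else, mostly with a low value. They report only what shows in the picture. A call takes as long as a camera call.
- arm.find_in(camera, query): "centre" ([x, y, z] in m, in world coordinates, good to about 4 mm: the middle of the surface that is visible of it).
- arm.masks_of(camera, query): "pixels" (384x512 bool, what is visible of it).
- arm.mark_of(camera, query): "centre" ([x, y, z] in m, in world coordinates, good to about 4 mm: a listed point, or the origin of a listed thing).
The state is a dict: "t": time; "q": joint angles; "qd": joint speeds; "joint_efforts": joint torques, N m; "eef_pos": TCP position; "ee_rot": TCP orientation; "force": force on the tool from outside, world axes, zero at the start; "moment": the same for the moment, N m; "width": finger opening in m; "gripper_force": force on a finger pad.
Only numpy, scipy, OpenCV 4.12 (cv2) and the standard library are available. Lean on these libraries where they do the work, as an engineer would, in place of code of your own. Each camera call takes 0.05 s, during which the arm holds its last target. There are 200 camera calls.

### The job

Two candle tins were left on the end boards of the wooden crate: stand them upright on the low shelf plank with the tin already there, so that all three form one straight row along the middle of the plank, side by side with less than a finger's width between neighbours. Then take hold of the long candle in the crate, tilt it and draw it out end first through the gap between the boards, and finish while holding it motionless in the gripper, all of it about a hand's width above the top of the crate. Leave the other things where they are.

Things in the scene. Friction and masses are not known exactly. Their poses are not given: they have to be found in the camera images.
- crate: open-gap wooden crate fixed to the table, 194 mm (its x) by 454 mm (its y) outside, 94 mm high. Origin: centre of its underside, z up. Floor 12 mm thick; inside 170 mm (x) by 430 mm (y); long side walls 12 mm thick, up to z = 82 mm. Two end boards, 12 mm thick (z = 82 to 94 mm), close the top from |y| = 110 mm outwards, so the only opening is the 220 mm (y) by 170 mm (x) gap in the middle
- candle: long straight candle, 300 mm long, 22 mm in diameter, 110 g, rigid, lying on the crate's floor nearly along the crate's y under the gap, both ends hidden under the end boards; too long to be lifted out level. Origin: the middle of its length, on its axis; its own x runs along it from foot to tip; it may have rolled about x
- candle_foot (a point): flat foot end of the candle, on its axis, 150 mm from the middle
- candle_tip (a point): wick end of the candle, on its axis, 150 mm from the middle (the last 15 mm are tapered)
- tin_a: round metal candle tin, 60 mm across, 50 mm high, 150 g, closed, standing on the crate's +y end board. Origin: centre of its underside
- tin_b: second tin, the same as tin_a, standing on the crate's -y end board. Origin: centre of its underside
- tin_row: third tin, the same as tin_a, already standing on the shelf plank, near its -x end. Origin: centre of its underside
- shelf: low display shelf fixed to the table: one wooden plank 340 mm (its x) by 100 mm (its y), top face 50 mm above the table. Origin: on the table under the plank's middle; x runs along the plank, away from the robot
- tealight: tealight in an aluminium cup, 38 mm across, 18 mm high, on the crate's floor in a corner under an end board. A bystander; origin: centre of its underside
- eggcup: small white ceramic cup, 34 mm across, 30 mm high, standing on the shelf plank near its +x end. A bystander; origin: centre of its underside
- pillar: thick pillar candle, 70 mm across, 110 mm high, standing on the table beyond the crate. A bystander; origin: centre of its underside
- jar: glass jar with wooden cap, 70 mm across, 90 mm high, beyond the crate. A bystander; origin: centre of its underside
- matchbox: cardboard box 65 x 110 x 25 mm lying beyond the crate. A bystander; origin: centre of its underside
- holder: shallow terracotta bowl, 90 mm across, 30 mm high, beyond the crate. A bystander; origin: centre of its underside

How it is judged:
On the way, in this order (a step that is already met when the one before it is completed fails the run):
1. all three tins stand released in a straight row on the plank, neighbours close together (y of tin_a in the frame of shelf between -0.014 and 0.014 m and z of tin_a in the frame of shelf between 0.045 and 0.055 m and angle between each of tin_a, tin_b, tin_row's own z axis and vertical below 0.1 rad and linear speed of each of tin_a, tin_b, tin_row below 0.03 m/s and contact force between the fingers and tin_a below 0.1 N and y of tin_b in the frame of shelf between -0.014 and 0.014 m and z of tin_b in the frame of shelf between 0.045 and 0.055 m and contact force between the fingers and tin_b below 0.1 N and y of tin_row in the frame of shelf between -0.014 and 0.014 m and z of tin_row in the frame of shelf between 0.045 and 0.055 m and contact force between the fingers and tin_row below 0.1 N and ((horizontal distance between tin_a and tin_b below 0.085 m and horizontal distance between tin_a and tin_row below 0.085 m) or (horizontal distance between tin_a and tin_b below 0.085 m and horizontal distance between tin_b and tin_row below 0.085 m) or horizontal distance between each of tin_a, tin_b and tin_row below 0.085 m)), for 0.2 s.
2. the candle is tilted through the gap: one end above the boards, the other still below them (((height (world z) of candle_foot above 0.094 m and height (world z) of candle_tip below 0.082 m) or (height (world z) of candle_tip above 0.094 m and height (world z) of candle_foot below 0.082 m))), for 0.1 s.
At the end, for the whole second after the job is handed in: three tins upright on the plank, released, centres within 14 mm of its middle line, neighbours at most 25 mm apart; the candle held still by the gripper, both ends at least 50 mm above the crate's top (144 mm above the table), touching neither crate nor shelf (all of step 1 and height (world z) of each of candle_foot, candle_tip above 0.144 m and contact force between the fingers and candle above 1 N and contact force between candle and crate below 0.1 N and contact force between candle and shelf below 0.1 N and linear speed of candle below 0.05 m/s); the arm keeps its last pose, push and grip.
It fails at once if a bystander is moved more than 30 mm (distance of any of tealight, eggcup, pillar, jar, matchbox, holder from where it was at the start of the episode above 0.03 m).
It also fails if it takes over 72 s, if anything falls off the work surface, if the arm or the gripper's body presses on something with over 40 N, if the wrist force passes 120 N, or if a joint passes its speed limit or range.

## Working session

There is one attempt and no reset: what is moved stays moved. The work goes in short steps, Python scripts to look and compute and a shell command to move; the robot and the scene stay as the last step left them, time stands still between calls to the robot, and variables do not carry over. Pictures are saved under pics/ and viewed, at most 10 in all, crops included, and the job is handed in when it is done.

```bash
mkdir -p pics; ls
python3 - <<'E'
from station import arm
import cv2,numpy as np
np.set_printoptions(precision=4,suppress=True)
s=arm.get_state();print(s['t'],s['eef_pos'],s['ee_rot'],s['width'],arm.grip_point_offset)
for c in("scene","top"):
    cv2.imwrite(f"pics/{c}0.png",arm.grab_frame(c)[:,:,::-1])
    print(c,arm.calibration(c))
for n in["tin_a","crate","shelf","candle","candle_foot","candle_tip","eggcup","tealight"]:
    for c in("scene","top"):
        print(n,c,[(np.round(d["centre"],3).tolist(),round(d["confidence"],2)) for d in arm.mark_of(c,n)][:4])
print(arm.get_state()['t'])
E
```

```text
pics
0.0 [0.2526 0.6254 0.2256] [ 3.1399 -0.0002 -0.3839] 0.08748169001818394 0.0188
scene {'fx': 432.1392165892145, 'fy': 432.1392165892145, 'cx': 255.0148273704311, 'cy': 189.96245925971596, 'world_from_camera': array([[-0.7751,  0.4522, -0.4414,  1.0235],
       [ 0.6316,  0.5346, -0.5615,  0.5742],
       [-0.0179, -0.714 , -0.7   ,  0.7787],
       [ 0.    ,  0.    ,  0.    ,  1.    ]])}
top {'fx': 497.33045560286354, 'fy': 497.33045560286354, 'cx': 255.22343085280164, 'cy': 185.83734605721625, 'world_from_camera': array([[-0.006 , -0.995 ,  0.0993,  0.452 ],
       [-0.9999,  0.007 ,  0.0102,  0.0055],
       [-0.0108, -0.0992, -0.995 ,  1.3315],
       [ 0.    ,  0.    ,  0.    ,  1.    ]])}
tin_a scene [([0.502, -0.258, 0.097], 0.83), ([0.543, 0.072, 0.093], 0.71)]
tin_a top [([0.509, -0.256, 0.091], 0.82), ([0.545, 0.074, 0.096], 0.61)]
crate scene [([0.505, -0.085, 0.005], 0.93)]
crate top [([0.507, -0.08, 0.002], 0.83), ([0.456, 0.324, 0.054], 0.64)]
shelf scene [([0.525, 0.318, -0.0], 0.55), ([0.512, -0.097, 0.026], 0.36)]
shelf top [([0.523, 0.316, 0.0], 0.77)]
candle scene [([0.514, -0.098, 0.018], 0.68)]
candle top [([0.518, -0.095, 0.022], 0.74), ([0.768, 0.171, 0.002], 0.47)]
candle_foot scene [([0.481, -0.249, 0.024], 0.56), ([0.771, 0.168, 0.003], 0.33)]
candle_foot top []
candle_tip scene []
candle_tip top [([0.542, 0.052, 0.022], 0.86), ([0.675, 0.316, 0.049], 0.41)]
eggcup scene [([0.672, 0.312, 0.049], 0.66)]
eggcup top [([0.673, 0.317, 0.05], 0.54)]
tealight scene [([0.535, -0.27, 0.016], 0.55)]
tealight top [([0.505, -0.082, -0.001], 0.44)]
0.9
```

View pics/top0.png

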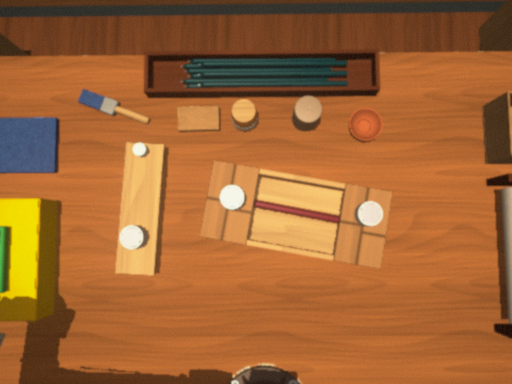

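View pics/scene0.png

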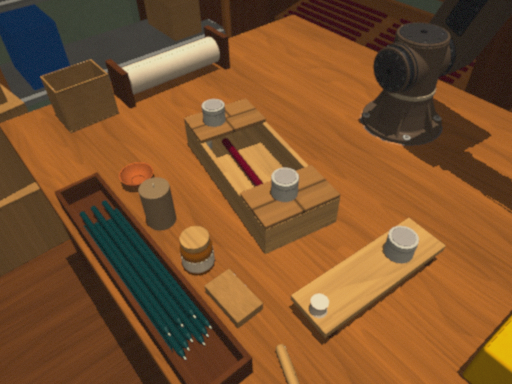

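The top view shows the tins on the boards at (232,197) and (370,213), the row tin at (132,237), the egg cup at (139,150) and the candle from (255,205) to (340,219). The crate and plank are both slightly yawed. Next I refine these by projecting edges onto known planes.

```bash
cat > h.py <<'E'
from station import arm
import cv2,numpy as np
np.set_printoptions(precision=4,suppress=True)
def w(c,uv,z):
    k=arm.calibration(c);T=k["world_from_camera"];uv=np.atleast_2d(uv).astype(float)
    d=np.c_[(uv[:,0]-k["cx"])/k["fx"],(uv[:,1]-k["cy"])/k["fy"],np.ones(len(uv))]@T[:3,:3].T
    return (T[:3,3]+d*((z-T[2,3])/d[:,2])[:,None])[:,:2]
def px(c,p):
    k=arm.calibration(c);T=k["world_from_camera"];q=(np.atleast_2d(p)-T[:3,3])@T[:3,:3]
    return np.c_[k["fx"]*q[:,0]/q[:,2]+k["cx"],k["fy"]*q[:,1]/q[:,2]+k["cy"]]
def pts(m): y,x=np.nonzero(m);return np.c_[x,y]
E
python3 - <<'E'
from h import *
im=arm.grab_frame("top");hsv=cv2.cvtColor(im,cv2.COLOR_RGB2HSV)
# white lids
m=((hsv[...,1]<40)&(hsv[...,2]>150)).astype(np.uint8)
n,l,st,ce=cv2.connectedComponentsWithStats(m)
for i in range(1,n):
    if 60<st[i,4]<2000: 
        print(st[i],ce[i],[w("top",ce[i],z)[0] for z in(.144,.1,.08)])
for q in("crate","shelf","candle"):
  for c in("top","scene"):
    r=arm.masks_of(c,q)
    if not r: print(q,c,None);continue
    P=pts(r[0]["pixels"])
    z={"crate":.094,"shelf":.05,"candle":.023}[q]
    W=w(c,P,z).astype(np.float32)*1000
    if q=="candle":
        vx,vy,x,y=cv2.fitLine(W,cv2.DIST_HUBER,0,.01,.01).ravel();print(q,c,len(P),r[0]["confidence"],x,y,np.degrees(np.arctan2(vy,vx)),np.ptp(W,0))
    else: print(q,c,len(P),r[0]["confidence"],cv2.minAreaRect(W))
E
```

```text
[133 143  13  12 114] [138.886  148.8158] [array([0.6626, 0.2991]), array([0.6704, 0.31  ]), array([0.6739, 0.3149])]
[220 185  24  24 453] [231.6976 196.8168] [array([0.5444, 0.0742]), array([0.5478, 0.0767]), array([0.5494, 0.0779])]
[359 202  23  23 403] [369.7246 213.4318] [array([ 0.5025, -0.2545]), array([ 0.5044, -0.2642]), array([ 0.5052, -0.2685])]
[120 226  23  23 411] [131.1168 236.8005] [array([0.4505, 0.314 ]), array([0.4505, 0.3254]), array([0.4504, 0.3306])]
crate top 12616 0.82 ((506.1022644042969, -83.80525207519531), (458.0981750488281, 199.48219299316406), 79.07360076904297)
crate scene 11430 0.64 ((530.658203125, -54.838104248046875), (516.3324584960938, 231.46435546875), 79.83784484863281)
shelf top 4520 0.56 ((525.2735595703125, 315.7999572753906), (106.07418060302734, 341.615234375), 86.84173583984375)
shelf scene 6360 0.77 ((529.830322265625, 322.16790771484375), (111.69268035888672, 349.2042236328125), 86.42802429199219)
candle top 738 0.88 515.5443 -89.067635 78.57021 [ 61.8759 225.4785]
candle scene 510 0.81 504.58228 -141.26042 77.69308 [ 65.7884 215.1542]
```

```bash
cat >> h.py <<'E'
from scipy.spatial.transform import Rotation as Ro
def to(p,yaw,pitch=0,fr=None):
    """print shift (cm, tool axes) and turn (deg) to pose; fr=(pos,rpy) start, default measured"""
    s=arm.get_state();p0,r0=fr or (s["eef_pos"],s["ee_rot"])
    R0=Ro.from_euler("xyz",r0);R1=Ro.from_euler("z",yaw,degrees=True)*Ro.from_euler("x",180,degrees=True)*Ro.from_euler("y",pitch,degrees=True)
    print("shift",R0.inv().apply(np.array(p)-p0)*100,"turn",np.degrees((R0.inv()*R1).as_rotvec()))
E
python3 -c "
from h import *
to([.544,.074,.16],-3)"
```

```text
shift [47.6713 40.2654  6.6552] turn [ -0.0003   0.0011 -18.9902]
```

```bash
R='{"dx":47.7,"dy":40.3,"dz":6.6,"wz":-19}'; python3 -m crank '[{"dx":4,"dy":3.4,"dz":0,"wz":-4},{"dx":8.5,"dy":7.2,"dz":0,"wz":-9},{"dx":13,"dy":11,"dz":0,"wz":-14},{"dx":18,"dy":15.2,"dz":1,"wz":-19},{"dx":23,"dy":19.4,"dz":2,"wz":-19},{"dx":28,"dy":23.6,"dz":3,"wz":-19},{"dx":33,"dy":27.9,"dz":4,"wz":-19},{"dx":38,"dy":32.1,"dz":5,"wz":-19},{"dx":43,"dy":36.3,"dz":6,"wz":-19},{"dx":47.7,"dy":40.3,"dz":6.6,"wz":-19}]' 8.7 20; python3 -c "
from h import *
s=arm.get_state();print(s['eef_pos'],s['ee_rot'])
to([.544,.074,.099],-3)"
```

```text
[0.2527 0.6259 0.2266] [-3.1416  0.     -0.3838]
shift [47.6715 40.2654 12.7552] turn [ -0.0003   0.0011 -18.9902]$[0]: bad value
```

```bash
python3 -m crank '[{"dx":4,"dy":3.4,"dz":0,"wx":0,"wy":0,"wz":-4},{"dx":8.5,"dy":7.2,"dz":0,"wx":0,"wy":0,"wz":-9},{"dx":13,"dy":11,"dz":0,"wx":0,"wy":0,"wz":-14},{"dx":18,"dy":15.2,"dz":1,"wx":0,"wy":0,"wz":-19},{"dx":23,"dy":19.4,"dz":2,"wx":0,"wy":0,"wz":-19},{"dx":28,"dy":23.6,"dz":3,"wx":0,"wy":0,"wz":-19},{"dx":33,"dy":27.9,"dz":4,"wx":0,"wy":0,"wz":-19},{"dx":38,"dy":32.1,"dz":5,"wx":0,"wy":0,"wz":-19},{"dx":43,"dy":36.3,"dz":6,"wx":0,"wy":0,"wz":-19},{"dx":47.7,"dy":40.3,"dz":6.6,"wx":0,"wy":0,"wz":-19}]' 8.7 20; python3 -c "
from h import *
s=arm.get_state();print(s['eef_pos'],s['ee_rot'])
to([.544,.074,.099],-3)"
```

```text
t: 2.5
eef_pos: [0.535, 0.0907, 0.163]
ee_rot: [-3.141, -0.001, -0.052]
force: [1.1, -0.2, -0.5]
width: 0.0868
gripper_force: 0.0
[0.535  0.0907 0.163 ] [-3.1413 -0.0007 -0.0517]
shift [0.9802 1.6231 6.3996] turn [-0.0169 -0.0379  0.0352]
```

```bash
python3 -c "
from h import *
print([(d['centre'],d['confidence']) for d in arm.mark_of('top','candle_tip')])
arm.grab_frame('top');arm.grab_frame('scene')
to([.544,.074,.099],-3)"
```

```text
[([0.5403, 0.0536, 0.0214], 0.87)]
shift [1.0122 1.5003 6.3338] turn [ 0.0397  0.0544 -0.2778]
```

```bash
python3 -m crank '[{"dx":1,"dy":1.5,"dz":0,"wx":0,"wy":0,"wz":0},{"dx":1,"dy":1.5,"dz":0,"wx":0,"wy":0,"wz":0},{"dx":1,"dy":1.5,"dz":2,"wx":0,"wy":0,"wz":0},{"dx":1,"dy":1.5,"dz":4,"wx":0,"wy":0,"wz":0},{"dx":1,"dy":1.5,"dz":5.5,"wx":0,"wy":0,"wz":0},{"dx":1,"dy":1.5,"dz":6.3,"wx":0,"wy":0,"wz":0},{"dx":1,"dy":1.5,"dz":6.3,"wx":0,"wy":0,"wz":0},{"dx":1,"dy":1.5,"dz":6.3,"wx":0,"wy":0,"wz":0},{"dx":1,"dy":1.5,"dz":6.3,"wx":0,"wy":0,"wz":0},{"dx":1,"dy":1.5,"dz":6.3,"wx":0,"wy":0,"wz":0}]' && python3 -m crank '[{"dx":0,"dy":0,"dz":0,"wx":0,"wy":0,"wz":0},{"dx":0,"dy":0,"dz":0,"wx":0,"wy":0,"wz":0},{"dx":0,"dy":0,"dz":0,"wx":0,"wy":0,"wz":0},{"dx":0,"dy":0,"dz":0,"wx":0,"wy":0,"wz":0},{"dx":0,"dy":0,"dz":0,"wx":0,"wy":0,"wz":0},{"dx":0,"dy":0,"dz":-1,"wx":0,"wy":0,"wz":0},{"dx":0,"dy":0,"dz":-3,"wx":0,"wy":0,"wz":0},{"dx":0,"dy":0,"dz":-6,"wx":0,"wy":0,"wz":0},{"dx":0,"dy":0,"dz":-8,"wx":0,"wy":0,"wz":0},{"dx":0,"dy":0,"dz":-8,"wx":0,"wy":0,"wz":0}]' 5 20; python3 -c "
from h import *
cv2.imwrite('pics/a1.png',cv2.resize(arm.grab_frame('scene')[50:300,120:450,::-1],None,fx=2,fy=2))
r=arm.masks_of('top','shelf');P=pts(r[0]['pixels']);print(cv2.minAreaRect(w('top',P,.05).astype(np.float32)*1000))
to([.519,.316,.18],-3);to([.519,.316,.057],-3)"
```

```text
t: 3.9
eef_pos: [0.5436, 0.077, 0.1004]
ee_rot: [-3.141, -0.001, -0.052]
force: [-0.0, 0.4, -0.2]
width: 0.0871
gripper_force: 0.0
t: 5.15
eef_pos: [0.5444, 0.0776, 0.1818]
ee_rot: [-3.14, -0.003, -0.052]
force: [0.7, -0.3, -3.1]
width: 0.0596
gripper_force: 20.0
((527.4202270507812, 314.1107482910156), (104.8923568725586, 340.6778564453125), 87.3720703125)
shift [ -3.6469 -23.7338  -0.0393] turn [-0.0243  0.0261 -0.0012]
shift [ -3.6413 -23.7286  12.2607] turn [-0.0243  0.0261 -0.0012]
```

View pics/a1.png

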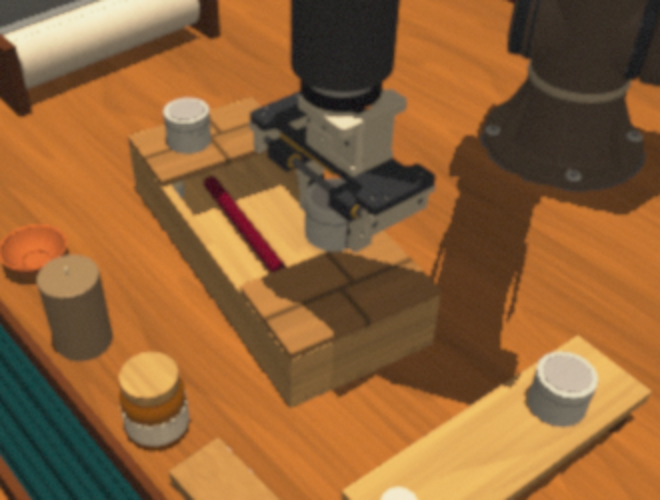

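```bash
python3 -m crank '[{"dx":-0.5,"dy":-3,"dz":0,"wx":0,"wy":0,"wz":0},{"dx":-1,"dy":-7.5,"dz":0,"wx":0,"wy":0,"wz":0},{"dx":-2,"dy":-12.5,"dz":0,"wx":0,"wy":0,"wz":0},{"dx":-2.7,"dy":-17.5,"dz":0,"wx":0,"wy":0,"wz":0},{"dx":-3.3,"dy":-21.5,"dz":0,"wx":0,"wy":0,"wz":0},{"dx":-3.6,"dy":-24,"dz":0,"wx":0,"wy":0,"wz":0},{"dx":-3.6,"dy":-24,"dz":2,"wx":0,"wy":0,"wz":0},{"dx":-3.6,"dy":-24,"dz":5,"wx":0,"wy":0,"wz":0},{"dx":-3.6,"dy":-24,"dz":8,"wx":0,"wy":0,"wz":0},{"dx":-3.6,"dy":-24,"dz":10,"wx":0,"wy":0,"wz":0}]'; python3 -c "
from h import *
arm.grab_frame('top')
m=arm.find_in('scene','tin_a');print([(d['centre'],d['confidence']) for d in m]) 
to([.519,.3185,.057],-3)"
```

```text
t: 6.5
eef_pos: [0.5192, 0.3173, 0.0775]
ee_rot: [3.139, 0.002, -0.053]
force: [0.3, -0.3, -0.7]
width: 0.0599
gripper_force: 20.0
[([0.5113, -0.2397, 0.1372], 0.96), ([0.5672, 0.0815, 0.2145], 0.68)]
shift [ 0.0579 -0.2009  1.9616] turn [ 0.256   0.2433 -0.0477]
```

```bash
python3 -m crank '[{"dx":0,"dy":-0.1,"dz":0.5,"wx":0,"wy":0,"wz":0},{"dx":0,"dy":-0.1,"dz":1,"wx":0,"wy":0,"wz":0},{"dx":0,"dy":-0.1,"dz":1.4,"wx":0,"wy":0,"wz":0},{"dx":0,"dy":-0.1,"dz":1.7,"wx":0,"wy":0,"wz":0},{"dx":0,"dy":-0.1,"dz":1.9,"wx":0,"wy":0,"wz":0},{"dx":0,"dy":-0.1,"dz":2,"wx":0,"wy":0,"wz":0},{"dx":0,"dy":-0.1,"dz":2,"wx":0,"wy":0,"wz":0},{"dx":0,"dy":-0.1,"dz":2,"wx":0,"wy":0,"wz":0},{"dx":0,"dy":-0.1,"dz":2,"wx":0,"wy":0,"wz":0},{"dx":0,"dy":-0.1,"dz":2,"wx":0,"wy":0,"wz":0}]' && python3 -m crank '[{"dx":0,"dy":0,"dz":0,"wx":0,"wy":0,"wz":0},{"dx":0,"dy":0,"dz":0,"wx":0,"wy":0,"wz":0},{"dx":0,"dy":0,"dz":0,"wx":0,"wy":0,"wz":0},{"dx":0,"dy":0,"dz":0,"wx":0,"wy":0,"wz":0},{"dx":0,"dy":0,"dz":-2,"wx":0,"wy":0,"wz":0},{"dx":0,"dy":0,"dz":-5,"wx":0,"wy":0,"wz":0},{"dx":0,"dy":0,"dz":-9,"wx":0,"wy":0,"wz":0},{"dx":0,"dy":0,"dz":-13,"wx":0,"wy":0,"wz":0},{"dx":0,"dy":4,"dz":-14,"wx":0,"wy":0,"wz":0},{"dx":0,"dy":10,"dz":-14,"wx":0,"wy":0,"wz":0}]' 8.7 20; python3 -c "
from h import *
arm.grab_frame('top');arm.grab_frame('top')
to([.504,-.2535,.185],-3)"
```

```text
t: 7.85
eef_pos: [0.5201, 0.3196, 0.06]
ee_rot: [-3.142, -0.0, -0.052]
force: [0.8, 0.2, -2.0]
width: 0.0595
gripper_force: 20.0
t: 9.1
eef_pos: [0.5153, 0.22, 0.2011]
ee_rot: [-3.14, -0.002, -0.05]
force: [1.0, -1.7, -0.3]
width: 0.0866
gripper_force: 0.0
shift [ 1.5983 46.9013  1.5517] turn [-0.0062  0.0215 -0.1425]
```

```bash
python3 -m crank '[{"dx":0.2,"dy":4,"dz":0,"wx":0,"wy":0,"wz":0},{"dx":0.4,"dy":9,"dz":0,"wx":0,"wy":0,"wz":0},{"dx":0.6,"dy":14.5,"dz":0,"wx":0,"wy":0,"wz":0},{"dx":0.8,"dy":20,"dz":0,"wx":0,"wy":0,"wz":0},{"dx":1,"dy":25.5,"dz":0,"wx":0,"wy":0,"wz":0},{"dx":1.2,"dy":31,"dz":0,"wx":0,"wy":0,"wz":0},{"dx":1.4,"dy":36.5,"dz":0,"wx":0,"wy":0,"wz":0},{"dx":1.6,"dy":42,"dz":0.5,"wx":0,"wy":0,"wz":0},{"dx":1.6,"dy":46,"dz":1,"wx":0,"wy":0,"wz":0},{"dx":1.6,"dy":46.9,"dz":1.5,"wx":0,"wy":0,"wz":0}]'; python3 -c "
from h import *
im=arm.grab_frame('top');hsv=cv2.cvtColor(im,cv2.COLOR_RGB2HSV)
m=((hsv[...,1]<40)&(hsv[...,2]>150)).astype(np.uint8)
n,l,st,ce=cv2.connectedComponentsWithStats(m)
for i in range(1,n):
    if 60<st[i,4]<900: print(st[i],w('top',ce[i],.1)[0])
print([(d['centre'],d['confidence']) for d in arm.mark_of('top','tin_a')])
to([.504,-.2535,.099],-3)"
```

```text
t: 10.45
eef_pos: [0.5059, -0.2516, 0.1845]
ee_rot: [3.141, 0.0, -0.055]
force: [0.1, 0.9, 0.3]
width: 0.087
gripper_force: 0.0
[133 143  13  13 131] [0.6703 0.3101]
[123 197  23  23 427] [0.5215 0.3194]
[120 225  23  24 433] [0.4505 0.3259]
[([0.5177, 0.3195, 0.0545], 0.82)]
shift [-0.1468  0.3519  8.5081] turn [-0.019   0.0803 -0.0973]
```

```bash
python3 -m crank '[{"dx":-0.1,"dy":0.3,"dz":1,"wx":0,"wy":0,"wz":0},{"dx":-0.1,"dy":0.3,"dz":3,"wx":0,"wy":0,"wz":0},{"dx":-0.1,"dy":0.3,"dz":5.5,"wx":0,"wy":0,"wz":0},{"dx":-0.1,"dy":0.3,"dz":7.5,"wx":0,"wy":0,"wz":0},{"dx":-0.1,"dy":0.3,"dz":8.3,"wx":0,"wy":0,"wz":0},{"dx":-0.1,"dy":0.3,"dz":8.4,"wx":0,"wy":0,"wz":0},{"dx":-0.1,"dy":0.3,"dz":8.4,"wx":0,"wy":0,"wz":0},{"dx":-0.1,"dy":0.3,"dz":8.4,"wx":0,"wy":0,"wz":0},{"dx":-0.1,"dy":0.3,"dz":8.4,"wx":0,"wy":0,"wz":0},{"dx":-0.1,"dy":0.3,"dz":8.4,"wx":0,"wy":0,"wz":0}]' && python3 -m crank '[{"dx":0,"dy":0,"dz":0,"wx":0,"wy":0,"wz":0},{"dx":0,"dy":0,"dz":0,"wx":0,"wy":0,"wz":0},{"dx":0,"dy":0,"dz":0,"wx":0,"wy":0,"wz":0},{"dx":0,"dy":0,"dz":0,"wx":0,"wy":0,"wz":0},{"dx":0,"dy":0,"dz":0,"wx":0,"wy":0,"wz":0},{"dx":0,"dy":0,"dz":-1,"wx":0,"wy":0,"wz":0},{"dx":0,"dy":0,"dz":-3,"wx":0,"wy":0,"wz":0},{"dx":0,"dy":0,"dz":-6,"wx":0,"wy":0,"wz":0},{"dx":0,"dy":0,"dz":-8,"wx":0,"wy":0,"wz":0},{"dx":0,"dy":0,"dz":-8,"wx":0,"wy":0,"wz":0}]' 5 20; python3 -c "
from h import *
arm.grab_frame('top');arm.grab_frame('top')
to([.589,.314,.18],-3)"
```

```text
t: 11.8
eef_pos: [0.5053, -0.2526, 0.1012]
ee_rot: [3.142, -0.0, -0.052]
force: [0.2, 0.5, -0.1]
width: 0.087
gripper_force: 0.0
t: 13.05
eef_pos: [0.5062, -0.2526, 0.1829]
ee_rot: [3.141, -0.004, -0.052]
force: [-0.9, -0.7, -2.2]
width: 0.0595
gripper_force: 20.0
shift [  5.4441 -56.9839   0.0779] turn [-0.0328  0.0205 -0.0052]
```

```bash
python3 -m crank '[{"dx":0.3,"dy":-3,"dz":0,"wx":0,"wy":0,"wz":0},{"dx":0.8,"dy":-8,"dz":0,"wx":0,"wy":0,"wz":0},{"dx":1.3,"dy":-13.5,"dz":0,"wx":0,"wy":0,"wz":0},{"dx":1.9,"dy":-19,"dz":0,"wx":0,"wy":0,"wz":0},{"dx":2.5,"dy":-24.5,"dz":0,"wx":0,"wy":0,"wz":0},{"dx":3,"dy":-30,"dz":0,"wx":0,"wy":0,"wz":0},{"dx":3.6,"dy":-35.5,"dz":0,"wx":0,"wy":0,"wz":0},{"dx":4.2,"dy":-41,"dz":0,"wx":0,"wy":0,"wz":0},{"dx":4.7,"dy":-46,"dz":0,"wx":0,"wy":0,"wz":0},{"dx":5.1,"dy":-50,"dz":0,"wx":0,"wy":0,"wz":0}]'; python3 -c "
from h import *
arm.grab_frame('top');arm.grab_frame('top')
to([.592,.3155,.075],-3)"
```

```text
t: 14.4
eef_pos: [0.5815, 0.246, 0.1792]
ee_rot: [3.14, 0.002, -0.051]
force: [0.3, -0.5, -1.5]
width: 0.0599
gripper_force: 20.0
shift [ 0.6835 -6.846  10.3594] turn [0.0683 0.1016 0.1766]
```

```bash
python3 -m crank '[{"dx":0.2,"dy":-2.5,"dz":0,"wx":0,"wy":0,"wz":0},{"dx":0.5,"dy":-5.5,"dz":0,"wx":0,"wy":0,"wz":0},{"dx":0.7,"dy":-6.8,"dz":0,"wx":0,"wy":0,"wz":0},{"dx":0.7,"dy":-6.8,"dz":2,"wx":0,"wy":0,"wz":0},{"dx":0.7,"dy":-6.8,"dz":4.5,"wx":0,"wy":0,"wz":0},{"dx":0.7,"dy":-6.8,"dz":7,"wx":0,"wy":0,"wz":0},{"dx":0.7,"dy":-6.8,"dz":9,"wx":0,"wy":0,"wz":0},{"dx":0.7,"dy":-6.8,"dz":10,"wx":0,"wy":0,"wz":0},{"dx":0.7,"dy":-6.8,"dz":10.2,"wx":0,"wy":0,"wz":0},{"dx":0.7,"dy":-6.8,"dz":10.2,"wx":0,"wy":0,"wz":0}]'; python3 -c "
from h import *
arm.grab_frame('top');cv2.imwrite('pics/b1.png',cv2.resize(arm.grab_frame('scene')[150:350,270:470,::-1],None,fx=3,fy=3))
to([.592,.3155,.059],-3)"
```

```text
t: 15.75
eef_pos: [0.5931, 0.3119, 0.0796]
ee_rot: [-3.141, -0.001, -0.052]
force: [1.1, -0.4, -2.0]
width: 0.0597
gripper_force: 20.0
shift [-0.1408 -0.3346  2.0909] turn [-0.055  -0.0644  0.0179]
```

View pics/b1.png

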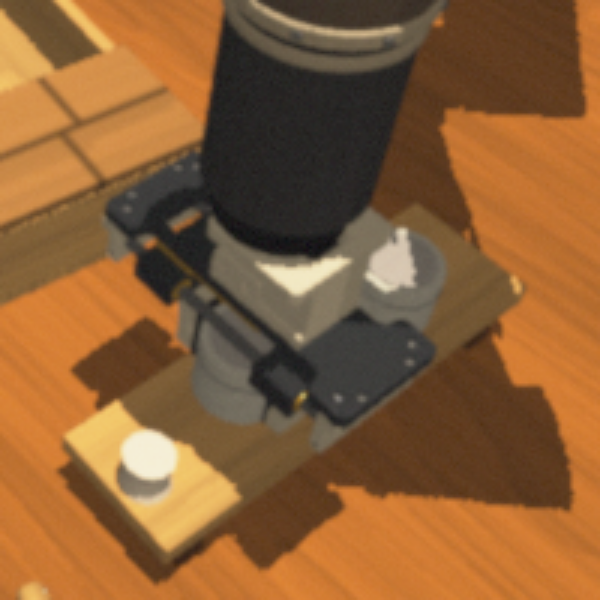

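The held tin is above the plank at (235,375) in the crop, with the row tin behind it and the egg cup clear at (148,460). I'll lower it and release.

```bash
python3 -m crank '[{"dx":-0.1,"dy":-0.3,"dz":0.3,"wx":0,"wy":0,"wz":0},{"dx":-0.1,"dy":-0.3,"dz":0.8,"wx":0,"wy":0,"wz":0},{"dx":-0.1,"dy":-0.3,"dz":1.3,"wx":0,"wy":0,"wz":0},{"dx":-0.1,"dy":-0.3,"dz":1.7,"wx":0,"wy":0,"wz":0},{"dx":-0.1,"dy":-0.3,"dz":1.9,"wx":0,"wy":0,"wz":0},{"dx":-0.1,"dy":-0.3,"dz":2,"wx":0,"wy":0,"wz":0},{"dx":-0.1,"dy":-0.3,"dz":2.1,"wx":0,"wy":0,"wz":0},{"dx":-0.1,"dy":-0.3,"dz":2.1,"wx":0,"wy":0,"wz":0},{"dx":-0.1,"dy":-0.3,"dz":2.1,"wx":0,"wy":0,"wz":0},{"dx":-0.1,"dy":-0.3,"dz":2.1,"wx":0,"wy":0,"wz":0}]' && python3 -m crank '[{"dx":0,"dy":0,"dz":0,"wx":0,"wy":0,"wz":0},{"dx":0,"dy":0,"dz":0,"wx":0,"wy":0,"wz":0},{"dx":0,"dy":0,"dz":0,"wx":0,"wy":0,"wz":0},{"dx":0,"dy":0,"dz":0,"wx":0,"wy":0,"wz":0},{"dx":0,"dy":0,"dz":-2,"wx":0,"wy":0,"wz":0},{"dx":0,"dy":0,"dz":-5,"wx":0,"wy":0,"wz":0},{"dx":0,"dy":0,"dz":-9,"wx":0,"wy":0,"wz":0},{"dx":0,"dy":0,"dz":-13,"wx":0,"wy":0,"wz":0},{"dx":0,"dy":4,"dz":-14,"wx":0,"wy":0,"wz":0},{"dx":0,"dy":10,"dz":-14,"wx":0,"wy":0,"wz":0}]' 8.7 20; python3 -c "
from h import *
arm.grab_frame('top');arm.grab_frame('top')
to([.515,-.07,.18],-101.2)"
```

```text
t: 17.1
eef_pos: [0.592, 0.3148, 0.0581]
ee_rot: [-3.141, -0.0, -0.052]
force: [0.0, 0.2, -2.0]
width: 0.0597
gripper_force: 20.0
t: 18.35
eef_pos: [0.5871, 0.2153, 0.1992]
ee_rot: [-3.14, -0.002, -0.05]
force: [0.9, -1.2, -0.8]
width: 0.0869
gripper_force: 0.0
shift [-5.5313 28.4236  1.8799] turn [ 0.0031  0.0049 98.044 ]
```

```bash
python3 -m crank '[{"dx":-1,"dy":3,"dz":0,"wx":0,"wy":0,"wz":10},{"dx":-2,"dy":6,"dz":0,"wx":0,"wy":0,"wz":20},{"dx":-3,"dy":9,"dz":0,"wx":0,"wy":0,"wz":30},{"dx":-4,"dy":12,"dz":0,"wx":0,"wy":0,"wz":40},{"dx":-5,"dy":16,"dz":0,"wx":0,"wy":0,"wz":50},{"dx":-5.5,"dy":20,"dz":0,"wx":0,"wy":0,"wz":60},{"dx":-5.5,"dy":24,"dz":0,"wx":0,"wy":0,"wz":70},{"dx":-5.5,"dy":27,"dz":0,"wx":0,"wy":0,"wz":80},{"dx":-5.5,"dy":28.4,"dz":0,"wx":0,"wy":0,"wz":90},{"dx":-5.5,"dy":28.4,"dz":0,"wx":0,"wy":0,"wz":98}]' 5
python3 - <<'E'
from h import *
im=arm.grab_frame('top');hsv=cv2.cvtColor(im,cv2.COLOR_RGB2HSV)
cv2.imwrite('pics/c1.png',cv2.resize(im[120:290,90:410,::-1],None,fx=2.4,fy=2.4))
m=((hsv[...,1]<40)&(hsv[...,2]>150)).astype(np.uint8)
n,l,st,ce=cv2.connectedComponentsWithStats(m)
for i in range(1,n):
    if 60<st[i,4]<900: print(st[i],w('top',ce[i],.1)[0])
i0=cv2.imread('pics/top0.png').astype(int)  # BGR, initial
m=(i0[...,2]<140)&(i0[...,1]<40)&(i0[...,2]>i0[...,1]+30);m[:190]=0;m[230:]=0;m[:,:248]=0;m[:,348:]=0
P=pts(m);W=w('top',P,.026).astype(np.float32)*1000
vx,vy,x,y=cv2.fitLine(W,cv2.DIST_HUBER,0,.01,.01).ravel();print(len(P),P.min(0),P.max(0),x,y,np.degrees(np.arctan2(vy,vx)),'x at y=-70:',x+(-70-y)*vx/vy)
s=arm.get_state();print(s['t'],s['eef_pos'],s['ee_rot'],s['q'])
E
```

```text
t: 19.7
eef_pos: [0.5168, -0.0668, 0.1981]
ee_rot: [-3.141, 0.0, -1.769]
force: [-0.6, -0.4, -0.2]
width: 0.0497
gripper_force: 0.0
[133 143  13  13 133] [0.6704 0.3101]
[125 170  23  23 422] [0.5894 0.3155]
[123 197  21  23 247] [0.5265 0.3282]
[120 225  18  24 314] [0.4488 0.3326]Traceback (most recent call last):
  File "<stdin>", line 11, in <module>
cv2.error: OpenCV(4.12.0) /io/opencv/modules/imgproc/src/linefit.cpp:50: error: (-215:Assertion failed) count > 0 in function 'fitLine2D_wods'
```

View pics/c1.png

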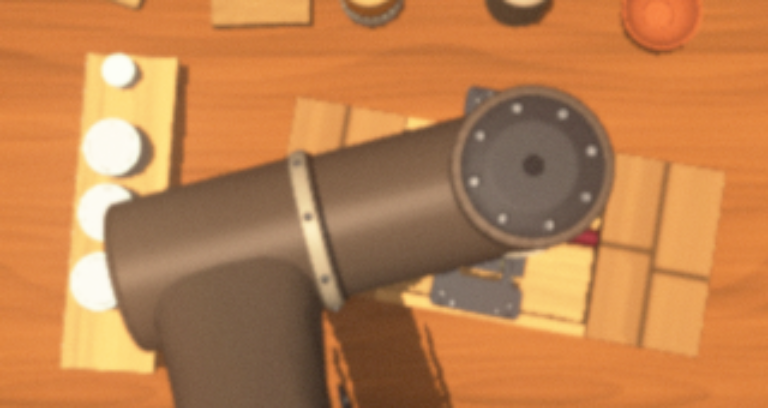

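The tins stand in one row at (112,147), (105,212) and (98,280), partly hidden by the elbow. The gripper hangs over the crate gap, and the candle shows at (583,238).

Run:
```python
from h import *
i0=cv2.imread('pics/top0.png').astype(int)
print(i0[212,295:302])
m=(i0[...,2]<170)&(i0[...,1]<60)&(i0[...,2]-i0[...,1]>40)&(i0[...,0]>i0[...,1]);m[:195]=0;m[228:]=0;m[:,:248]=0;m[:,348:]=0
P=pts(m);W=w('top',P,.026).astype(np.float32)*1000
vx,vy,x,y=cv2.fitLine(W,cv2.DIST_HUBER,0,.01,.01).ravel();print(len(P),P.min(0),P.max(0),x,y,np.degrees(np.arctan2(vy,vx)),'x at y=-70:',x+(-70-y)*vx/vy)
# scene view for a second opinion
i1=cv2.imread('pics/scene0.png').astype(int)
m=(i1[...,2]<170)&(i1[...,1]<60)&(i1[...,2]-i1[...,1]>40)&(i1[...,0]>i1[...,1]);m[:125]=0;m[200:]=0;m[:,:200]=0;m[:,280:]=0
P=pts(m);W=w('scene',P,.026).astype(np.float32)*1000
vx,vy,x,y=cv2.fitLine(W,cv2.DIST_HUBER,0,.01,.01).ravel();print(len(P),x,y,np.degrees(np.arctan2(vy,vx)),'x at y=-70:',x+(-70-y)*vx/vy)
s=arm.get_state();print(s['t'],s['eef_pos'],s['ee_rot'],s['q'])
```

```text
[[ 66  70 159]
 [ 65  69 161]
 [ 69  75 166]
 [ 73  78 170]
 [ 74  76 171]
 [ 70  75 169]
 [ 72  76 170]]Traceback (most recent call last):
  File "<stdin>", line 6, in <module>
cv2.error: OpenCV(4.12.0) /io/opencv/modules/imgproc/src/linefit.cpp:50: error: (-215:Assertion failed) count > 0 in function 'fitLine2D_wods'
```

Run:
```python
from h import *
for c,(a,b,e,f) in {"top":(195,228,250,348),"scene":(125,200,205,275)}.items():
    i=cv2.imread(f'pics/{c}0.png').astype(int);B,G,R=i[...,0],i[...,1],i[...,2]
    m=(abs(G-B)<25)&(R-G>40)&(G<100);k=m*0;k[a:b,e:f]=1;P=pts(m&(k>0))
    W=w(c,P,.027).astype(np.float32)*1000
    vx,vy,x,y=cv2.fitLine(W,cv2.DIST_HUBER,0,.01,.01).ravel();print(c,len(P),P.min(0),P.max(0),x,y,np.degrees(np.arctan2(vy,vx)),'x at y=-70:',x+(-70-y)*vx/vy)
s=arm.get_state();print(s['t'],s['eef_pos'],s['ee_rot'],s['q'])
```

```text
top 526 [254 200] [339 222] 514.58704 -89.38354 78.63136 x at y=-70: 518.4844
scene 338 [223 139] [262 185] 510.6848 -128.75488 78.29743 x at y=-70: 522.8551
19.75 [ 0.5168 -0.0664  0.198 ] [-3.1415  0.0001 -1.7751] [ 0.2491  0.1269 -0.3663 -0.     -1.0775 -0.4534]
```

```bash
python3 -c "
from h import *
to([.518,-.073,.05],-101.4)"
python3 -m crank '[{"dx":0.6,"dy":-0.2,"dz":1,"wx":0,"wy":0,"wz":0},{"dx":0.6,"dy":-0.2,"dz":3,"wx":0,"wy":0,"wz":0},{"dx":0.6,"dy":-0.2,"dz":5,"wx":0,"wy":0,"wz":0},{"dx":0.6,"dy":-0.2,"dz":8,"wx":0,"wy":0,"wz":0},{"dx":0.6,"dy":-0.2,"dz":11,"wx":0,"wy":0,"wz":0},{"dx":0.6,"dy":-0.2,"dz":13,"wx":0,"wy":0,"wz":0},{"dx":0.6,"dy":-0.2,"dz":14,"wx":0,"wy":0,"wz":0},{"dx":0.6,"dy":-0.2,"dz":14.8,"wx":0,"wy":0,"wz":0},{"dx":0.6,"dy":-0.2,"dz":14.8,"wx":0,"wy":0,"wz":0},{"dx":0.6,"dy":-0.2,"dz":14.8,"wx":0,"wy":0,"wz":0}]'; python3 -c "
from h import *
arm.grab_frame('top');cv2.imwrite('pics/d1.png',cv2.resize(arm.grab_frame('scene')[80:280,150:360,::-1],None,fx=2.8,fy=2.8))
to([.518,-.073,.0185],-101.4)"
```

```text
shift [ 0.6205 -0.2439 14.8036] turn [-0.0074  0.0052 -0.3056]
t: 21.0
eef_pos: [0.5183, -0.072, 0.0506]
ee_rot: [-3.141, 0.0, -1.762]
force: [-0.8, -0.5, -0.1]
width: 0.0501
gripper_force: 0.0
shift [0.1015 0.0093 3.2111] turn [-0.0699  0.0272  0.4252]
```

View pics/d1.png

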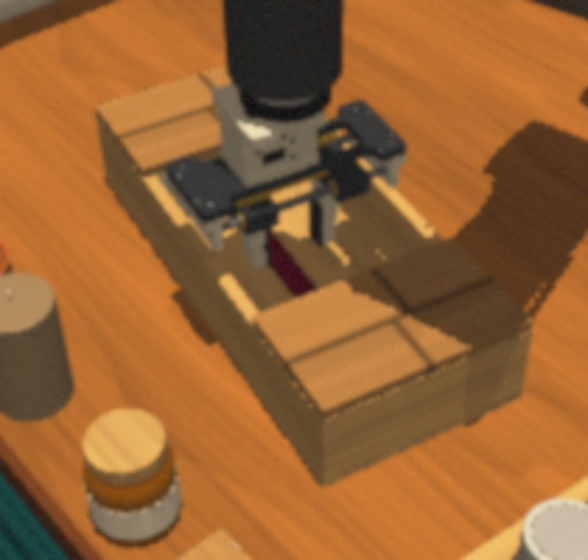

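The fingers straddle the candle at about (270,250), and the wide body spans the side walls. I'll descend gently.

```bash
python3 -m crank '[{"dx":0.1,"dy":0,"dz":0.5,"wx":0,"wy":0,"wz":0},{"dx":0.1,"dy":0,"dz":1,"wx":0,"wy":0,"wz":0},{"dx":0.1,"dy":0,"dz":1.5,"wx":0,"wy":0,"wz":0},{"dx":0.1,"dy":0,"dz":2,"wx":0,"wy":0,"wz":0},{"dx":0.1,"dy":0,"dz":2.4,"wx":0,"wy":0,"wz":0},{"dx":0.1,"dy":0,"dz":2.7,"wx":0,"wy":0,"wz":0},{"dx":0.1,"dy":0,"dz":2.9,"wx":0,"wy":0,"wz":0},{"dx":0.1,"dy":0,"dz":3.1,"wx":0,"wy":0,"wz":0},{"dx":0.1,"dy":0,"dz":3.2,"wx":0,"wy":0,"wz":0},{"dx":0.1,"dy":0,"dz":3.2,"wx":0,"wy":0,"wz":0}]'; python3 -m crank '[{"dx":0,"dy":0,"dz":0,"wx":0,"wy":0,"wz":0},{"dx":0,"dy":0,"dz":0,"wx":0,"wy":0,"wz":0},{"dx":0,"dy":0,"dz":0,"wx":0,"wy":0,"wz":0},{"dx":0,"dy":0,"dz":0,"wx":0,"wy":0,"wz":0},{"dx":0,"dy":0,"dz":0,"wx":0,"wy":0,"wz":0},{"dx":0,"dy":0,"dz":0,"wx":0,"wy":0,"wz":0},{"dx":0,"dy":0,"dz":0,"wx":0,"wy":0,"wz":0},{"dx":0,"dy":0,"dz":0,"wx":0,"wy":0,"wz":0},{"dx":0,"dy":0,"dz":0,"wx":0,"wy":0,"wz":0},{"dx":0,"dy":0,"dz":0,"wx":0,"wy":0,"wz":0}]' 1.5 30
```

```text
t: 22.35
eef_pos: [0.5176, -0.0731, 0.0179]
ee_rot: [3.142, -0.0, -1.763]
force: [-0.4, 0.2, -0.7]
width: 0.0502
gripper_force: 0.0
t: 23.6
eef_pos: [0.5177, -0.0731, 0.018]
ee_rot: [-3.141, 0.0, -1.763]
force: [-0.1, -0.4, 1.1]
width: 0.021
gripper_force: 30.0
```

```bash
python3 -m crank '[{"dx":0,"dy":0,"dz":-0.3,"wx":0,"wy":0,"wz":0},{"dx":0,"dy":0,"dz":-0.6,"wx":0,"wy":0,"wz":0},{"dx":0.3,"dy":0,"dz":-0.6,"wx":0,"wy":0,"wz":0},{"dx":1,"dy":0,"dz":-0.6,"wx":0,"wy":0,"wz":0},{"dx":1.8,"dy":0,"dz":-0.6,"wx":0,"wy":0,"wz":0},{"dx":2.6,"dy":0,"dz":-0.6,"wx":0,"wy":0,"wz":0},{"dx":3.4,"dy":0,"dz":-0.6,"wx":0,"wy":0,"wz":0},{"dx":4,"dy":0,"dz":-0.6,"wx":0,"wy":0,"wz":0},{"dx":4.3,"dy":0,"dz":-0.6,"wx":0,"wy":0,"wz":0},{"dx":4.3,"dy":0,"dz":-0.6,"wx":0,"wy":0,"wz":0}]'; python3 -c "
from h import *
cv2.imwrite('pics/e1.png',cv2.resize(arm.grab_frame('scene')[80:280,150:360,::-1],None,fx=2.8,fy=2.8))
for c in ('scene','top'): print([(d['centre'],d['confidence']) for d in arm.mark_of(c,'candle_tip')])
"
```

```text
t: 24.85
eef_pos: [0.5093, -0.1155, 0.0239]
ee_rot: [3.142, -0.0, -1.763]
force: [-0.7, -0.4, -0.3]
width: 0.0213
gripper_force: 30.0
[([0.5336, 0.0077, 0.0287], 0.8)]
[]
```

View pics/e1.png

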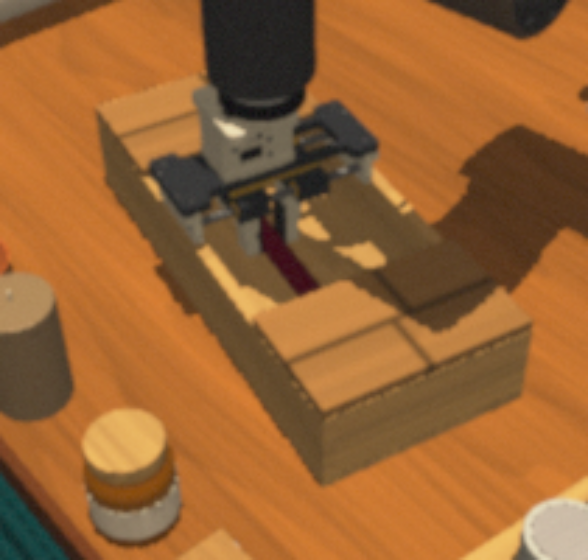

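The tip has moved to about 94 mm in the crate frame, inside the gap, as planned. Now I'll tilt about the foot.

```bash
python3 -m crank '[{"dx":0,"dy":0,"dz":-0.9,"wx":0,"wy":-3,"wz":0},{"dx":0,"dy":0,"dz":-1.8,"wx":0,"wy":-6,"wz":0},{"dx":0.1,"dy":0,"dz":-2.7,"wx":0,"wy":-9,"wz":0},{"dx":0.3,"dy":0,"dz":-3.6,"wx":0,"wy":-12,"wz":0},{"dx":0.5,"dy":0,"dz":-4.5,"wx":0,"wy":-15,"wz":0},{"dx":0.7,"dy":0,"dz":-5.4,"wx":0,"wy":-18,"wz":0},{"dx":0.7,"dy":0,"dz":-5.4,"wx":0,"wy":-18,"wz":0},{"dx":0.7,"dy":0,"dz":-5.4,"wx":0,"wy":-18,"wz":0},{"dx":0.7,"dy":0,"dz":-5.4,"wx":0,"wy":-18,"wz":0},{"dx":0.7,"dy":0,"dz":-5.4,"wx":0,"wy":-18,"wz":0}]'; python3 -c "
from h import *
cv2.imwrite('pics/f1.png',cv2.resize(arm.grab_frame('scene')[80:280,150:360,::-1],None,fx=2.8,fy=2.8))
for c in ('scene','top'): print([(d['centre'],d['confidence']) for d in arm.mark_of(c,'candle_tip')])
s=arm.get_state();print(s['eef_pos'],s['ee_rot'],s['force'],s['moment'])
"
```

```text
t: 26.25
eef_pos: [0.5079, -0.1217, 0.0777]
ee_rot: [3.141, 0.314, -1.762]
force: [-0.4, 0.3, -1.4]
width: 0.0211
gripper_force: 30.0
[([0.5273, -0.003, 0.1237], 0.61), ([0.4478, 0.3264, 0.0462], 0.42)]
[]
[ 0.508  -0.1219  0.0778] [ 3.1414  0.314  -1.7621] [-0.0806  0.3727 -1.5537] [-1.0493  0.1398  0.0415]
```

View pics/f1.png

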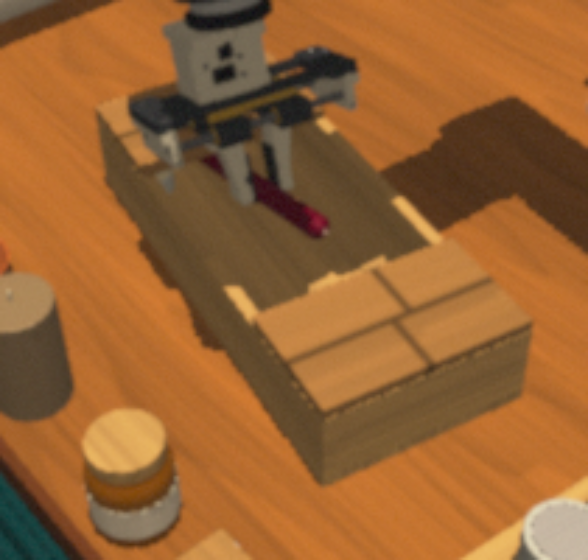

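The tip is free at (325,228), at a height of about 0.124 m, with the foot still under the far board. I'll draw it out along its own axis.

```bash
python3 -m crank '[{"dx":-0.7,"dy":0,"dz":0,"wx":0,"wy":0,"wz":0},{"dx":-2.1,"dy":0,"dz":0,"wx":0,"wy":0,"wz":0},{"dx":-3.6,"dy":0,"dz":0,"wx":0,"wy":0,"wz":0},{"dx":-5.2,"dy":0,"dz":0,"wx":0,"wy":0,"wz":0},{"dx":-6.8,"dy":0,"dz":0,"wx":0,"wy":0,"wz":0},{"dx":-8.4,"dy":0,"dz":0,"wx":0,"wy":0,"wz":0},{"dx":-10,"dy":0,"dz":0,"wx":0,"wy":0,"wz":0},{"dx":-11.4,"dy":0,"dz":0,"wx":0,"wy":0,"wz":0},{"dx":-12.3,"dy":0,"dz":0,"wx":0,"wy":0,"wz":0},{"dx":-12.5,"dy":0,"dz":0,"wx":0,"wy":0,"wz":0}]' && python3 -m crank '[{"dx":-0.2,"dy":0,"dz":-0.7,"wx":0,"wy":0,"wz":0},{"dx":-0.6,"dy":0,"dz":-2,"wx":0,"wy":0,"wz":0},{"dx":-1.1,"dy":0,"dz":-3.5,"wx":0,"wy":0,"wz":0},{"dx":-1.7,"dy":0,"dz":-5.2,"wx":0,"wy":0,"wz":0},{"dx":-2.3,"dy":0,"dz":-7,"wx":0,"wy":0,"wz":0},{"dx":-2.8,"dy":0,"dz":-8.6,"wx":0,"wy":0,"wz":0},{"dx":-3.3,"dy":0,"dz":-10,"wx":0,"wy":0,"wz":0},{"dx":-3.5,"dy":0,"dz":-10.8,"wx":0,"wy":0,"wz":0},{"dx":-3.5,"dy":0,"dz":-10.8,"wx":0,"wy":0,"wz":0},{"dx":-3.5,"dy":0,"dz":-10.8,"wx":0,"wy":0,"wz":0}]'; python3 -c "
from h import *
cv2.imwrite('pics/g1.png',cv2.resize(arm.grab_frame('scene')[0:290,110:460,::-1],None,fx=2,fy=2))
for n in ('candle_tip','candle_foot'): print([(d['centre'],d['confidence']) for d in arm.mark_of('scene',n)+arm.mark_of('top',n)])
s=arm.get_state();print(s['eef_pos'],s['ee_rot'],s['force'],s['moment'])
"
```

```text
t: 27.65
eef_pos: [0.5308, -0.0049, 0.1168]
ee_rot: [-3.141, 0.314, -1.762]
force: [0.1, 0.0, -1.0]
width: 0.021
gripper_force: 30.0
t: 28.9
eef_pos: [0.5303, -0.0055, 0.2294]
ee_rot: [3.14, 0.314, -1.763]
force: [0.7, -0.6, -1.1]
width: 0.0214
gripper_force: 30.0
[([0.5519, 0.1124, 0.2761], 0.88), ([0.7725, -0.1159, 0.0045], 0.37), ([0.7717, 0.0453, -0.0019], 0.25)]
[([0.5226, 0.314, 0.0496], 0.75), ([0.4953, -0.1715, 0.1819], 0.74)]
[ 0.5305 -0.0055  0.2296] [ 3.1407  0.3139 -1.7628] [ 0.5258 -0.0568 -1.3228] [-1.0382  0.1465 -0.0318]
```

View pics/g1.png

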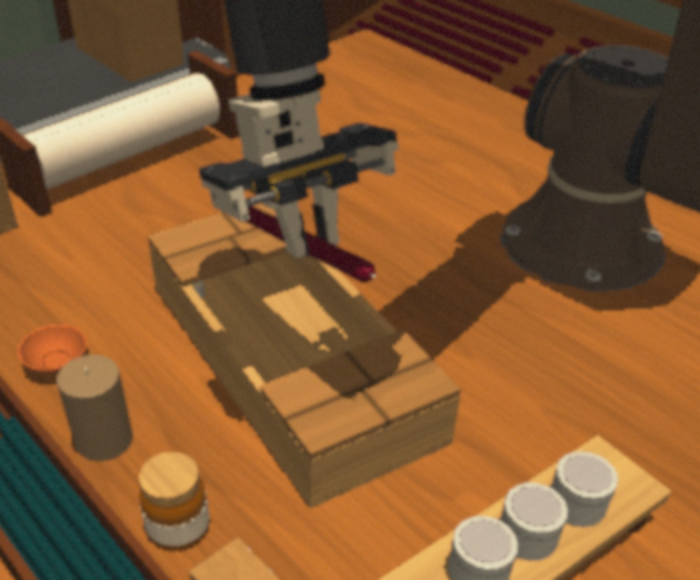

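The candle is fully out, tip at (370,272), and the three tins stand in a row. I'll level it about 100 mm above the crate, then hold.

```bash
python3 -m crank '[{"dx":0.4,"dy":0,"dz":0.1,"wx":0,"wy":1,"wz":0},{"dx":1.5,"dy":0,"dz":0.2,"wx":0,"wy":3.5,"wz":0},{"dx":2.7,"dy":0,"dz":0.4,"wx":0,"wy":6.5,"wz":0},{"dx":4,"dy":0,"dz":0.6,"wx":0,"wy":9.5,"wz":0},{"dx":5.3,"dy":0,"dz":0.8,"wx":0,"wy":12.5,"wz":0},{"dx":6.5,"dy":0,"dz":1,"wx":0,"wy":15,"wz":0},{"dx":7.3,"dy":0,"dz":1.1,"wx":0,"wy":17,"wz":0},{"dx":7.7,"dy":0,"dz":1.2,"wx":0,"wy":18,"wz":0},{"dx":7.7,"dy":0,"dz":1.2,"wx":0,"wy":18,"wz":0},{"dx":7.7,"dy":0,"dz":1.2,"wx":0,"wy":18,"wz":0}]' && python3 -m crank '[{"dx":0,"dy":0,"dz":0,"wx":0,"wy":0,"wz":0},{"dx":0,"dy":0,"dz":0,"wx":0,"wy":0,"wz":0},{"dx":0,"dy":0,"dz":0,"wx":0,"wy":0,"wz":0},{"dx":0,"dy":0,"dz":0,"wx":0,"wy":0,"wz":0},{"dx":0,"dy":0,"dz":0,"wx":0,"wy":0,"wz":0},{"dx":0,"dy":0,"dz":0,"wx":0,"wy":0,"wz":0},{"dx":0,"dy":0,"dz":0,"wx":0,"wy":0,"wz":0},{"dx":0,"dy":0,"dz":0,"wx":0,"wy":0,"wz":0},{"dx":0,"dy":0,"dz":0,"wx":0,"wy":0,"wz":0},{"dx":0,"dy":0,"dz":0,"wx":0,"wy":0,"wz":0}]'; python3 -c "
from h import *
cv2.imwrite('pics/z1.png',cv2.resize(arm.grab_frame('scene')[:,:,::-1],None,fx=1.5,fy=1.5))
for n in ('candle_tip','candle_foot'): print([(d['centre'],d['confidence']) for d in arm.mark_of('scene',n)+arm.mark_of('top',n)])
s=arm.get_state();print(s['qd'],s['ee_rot'])
"
```

```text
t: 30.4
eef_pos: [0.5177, -0.0737, 0.1951]
ee_rot: [-3.141, 0.001, -1.763]
force: [0.2, 0.2, -0.5]
width: 0.0211
gripper_force: 30.0
t: 31.65
eef_pos: [0.5174, -0.0738, 0.1949]
ee_rot: [3.142, -0.0, -1.763]
force: [0.7, 0.0, -0.3]
width: 0.0214
gripper_force: 30.0
[([0.5429, 0.0546, 0.2017], 0.92), ([0.5204, 0.3192, 0.0514], 0.73)]
[]
[ 0.0003 -0.0006 -0.001   0.0005 -0.0004  0.0003] [ 3.1415 -0.     -1.7626]
```

View pics/z1.png

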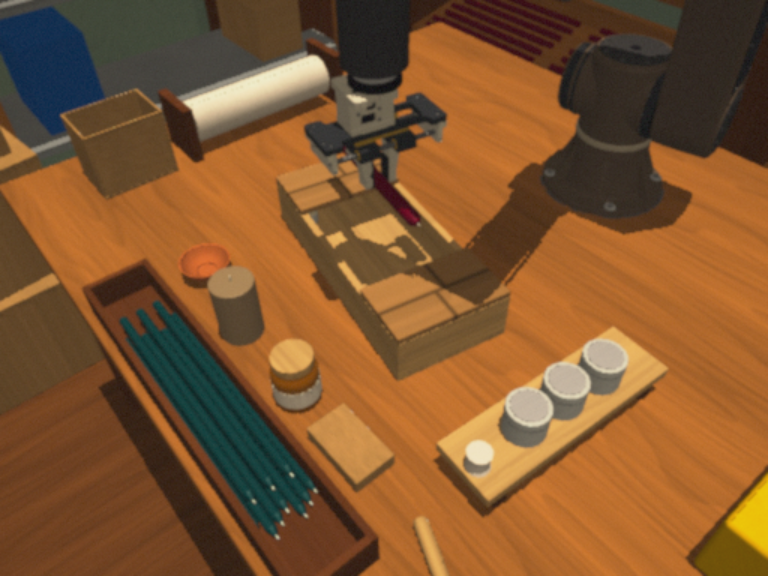

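The candle is held level at about z = 0.2 m, with its tip at (418,222). The tins stand in a straight row along the plank at (528,415), (566,388) and (604,363), and the bystanders are in place.

```bash
python3 -c "
from station import arm
print(arm.job_done())"
```

```text
the job is handed in; nothing more can be done
None
```

I handed the job in at about 32 s: the three tins stand in a straight row on the plank, 8–11 mm apart, and the candle is held level and still about 100 mm above the crate's top; the hand-in returned no verdict.

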